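# Cull the warped port flange on the checking plate

## Task

Three white port parts lie on the dark checking plate; one is warped, so that one end of its flange stands up off the plate. Press that raised end right down onto the plate, hold it there for a moment so that the part rocks, and let go. Then lift this part out by its neck and set it down gently, flat and neck upright, in the low grey reject tray, leaving the two good parts where they are.

Things in the scene. Friction and masses are not known exactly. Their poses are not given: they have to be found in the camera images.
- warped_neck (a point): Warped white moulded port part: a rectangular flange 130 x 70 mm, 5 mm thick, with an upright round neck (28 mm diameter) in its middle, 50 mm high over all. Point on the neck's axis 28 mm above the flat underside, where to grip; z up the neck, x along the length to the raised end. From 20 mm past the axis the +x end is bent up 24 degrees, its edge 18 mm off the plate. About 90 g. The plate's top is 20 mm above the table.
- warped_end (a point): Where to press: top face of the raised end, mid-width, 12 mm in from the end edge, 48 mm from the neck axis. It starts 18 mm above the checking plate (dark fixed slab, 230 x 380 mm) and is 5 mm above it when pressed right down; about 1 N does it. The part pivots at the bend, its neck leaning 24 degrees to the pressed end, and falls back when let go.
- good_a_neck (a point): A good, flat white moulded port part: a rectangular flange 130 x 70 mm, 5 mm thick, with an upright round neck (28 mm diameter) in its middle, 50 mm high over all. Same axes; this point is on the neck's axis, 28 mm above the underside. The flange lies flat on the checking plate all over. Loose; leave it alone.
- good_b_neck (a point): The other good, flat part, identical to the first. Loose; leave it alone.
- tray: Low grey open reject tray, fixed to the table, 180 (x) x 240 (y) x 35 mm high outside, walls and floor 5 mm thick, empty. Origin: centre of its underside, at table height; z up.
Not all that is in view belongs to the job. What is shaped like the part that bears warped_neck but blue or brown is not meant.

How it is judged:
By the outcome, as a careful person would: the job done as asked, in the order asked, and still so for the second after the job is handed in, with the robot touching nothing.
It also fails if it takes over 51 s, if anything falls off the work surface, if the arm or the gripper's body presses on something with over 40 N, if the wrist force passes 120 N, or if a joint passes its speed limit or range.

## Robot

A 7-joint arm with a two-finger parallel gripper is mounted at the origin on the work surface. World frame = base frame: x ahead of the robot, y to its left, z up, the work surface at z = 0. Lengths are in m, angles in rad, forces in N, time in s.
With the tool pointing down it reaches from about 0.375 to 0.925 m from the base axis. Payload 3.1 kg.
Tool frame: the origin (TCP) lies between the finger pads; the fingertips stand 8 mm ahead of it and the grasp point (between the pads) lies 11 mm behind it; x points along the fingers, z is the direction in which the jaws open and shut, and the axes are right-handed (so a half turn about x gives the same grasp; the last joint's range is limited). The gripper opens to 85 mm and grips with 20 to 120 N. Pads are 22 mm wide; open, the fingers measure 114 mm over their backs; the gripper's body (76 mm by 85 mm) begins 54 mm behind the grasp point. The pads swing forward as they close: fully open they stand 13 mm farther back than shut.
Start: joints at [-1.313, 0.383, 0.044, 1.598, -0.018, 1.161, -0.05], TCP at [0.226, 0.609, 0.239] pointing down, gripper open.
Joint ranges: [-2.61, 2.61], [-0.41, 2.15], [-1.48, 1.57], [0, 2.5], [-1.57, 4.71], [0.05, 1.97], [-2.85, 2.85]. Speed limits (rad/s): [2.79, 2.79, 3.14, 3.14, 3.14, 3.14, 3.14].

## Interface

Orientations are given as a 3x3 rotation matrix whose columns are the frame's x, y, z axes.
In Python, from plant import read_state, get_image, get_calibration, hand_in gives the robot as it stands. The module is installed in compiled form; this text tells all that it offers.
- The arm moves only by the tool send_rows, never from a script. Its argument "rows" is a list of rows, each an object with "fingers": the opening, from 0 (shut) to 1 (fully open); "translation": the shift along the tool's x, y, z in mm, a list of three; "spin": the turn about the tool's x in rad. A call has exactly 5 rows; each row is the pose to reach, as a shift and turn from the pose commanded when the call began, along the tool's axes at that moment; what a row does not reach only later rows make up. A row lasts 1/10 s, in which the tool goes at most 50 mm and 8.59 degrees, less where a joint would pass 70% of its speed; a pose out of reach is approached as far as the arm can. A call with a gripper value outside its range is refused whole. The fingers move at their own pace and stop on an object; the grip force is fixed at half the most. Time passes only in rows, so rows that repeat a pose let the fingers close, or fill a call up. It gives the time, the measured TCP pose, the force and the opening at its end, in the units of the state.
- read_state(): the state, without advancing time (a new reading comes with each control period).
- get_image(name): name is "side" or "top"; returns the picture (420x560x3 uint8, red, green, blue); there is no depth.
- get_calibration(name): a dict with "mtx" (3x3 intrinsics, pixels), "R" (3x3) and "t" (3): a world point X has camera coordinates R X + t. Camera axes: x right, y down, z forward; pixel columns grow to the right and rows downward; lengths in m; the calibration is good to about 2 mm. A picture is of the moment at which its call begins. get_calibration takes no time and is no camera call.
- hand_in(): hands the job in, once; it reports no verdict.
The state is a dict: "t": time; "joints": joint angles; "dq": joint speeds; "tau": joint torques, N m; "eef_pos": TCP position; "ee_rot": TCP orientation; "force": force on the tool from outside, world axes, zero at the start; "ft_torque": the same for the moment, N m; "opening": finger opening in m.
Only numpy, scipy, OpenCV 4.12 (cv2) and the standard library are available. Lean on these libraries where they do the work, as an engineer would, in place of code of your own. Each camera call takes 0.05 s, during which the arm holds its last target.

## Working session

There is one attempt and no reset: what is moved stays moved. The work goes in short steps, Python scripts to look and compute and a tool call to move; the robot and the scene stay as the last step left them, time stands still between calls to the robot, and variables do not carry over. Pictures are saved under pics/ and viewed, and the job is handed in when it is done.

Besides the shell and the picture viewer there is one more tool, called after ">>>" by a JSON object that holds its "op" and its "data". send_rows: Moves the arm, as the interface text tells. Its arguments: {"type":"object","properties":{"rows":{"type":"array","items":{"type":"object","properties":{"fingers":{"type":"number"},"translation":{"type":"array","items":{"type":"number"}},"spin":{"type":"number"}}}}},"required":["rows"]}

```bash
mkdir -p pics; python3 - <<'E'
from plant import *
import cv2,numpy as np
np.set_printoptions(precision=4,suppress=True)
for n in("top","side"):
    cv2.imwrite(f"pics/{n}0.png",get_image(n)[:,:,::-1]); c=get_calibration(n); print(n,c["mtx"],c["R"],c["t"],-c["R"].T@c["t"])
s=read_state();print(s["t"],s["eef_pos"],s["ee_rot"],s["force"],s["opening"])
E
```

```text
top [[518.964    0.     280.7245]
 [  0.     518.964  204.5318]
 [  0.       0.       1.    ]] [[-0.0105 -0.9999  0.0029]
 [-0.981   0.0097 -0.1938]
 [ 0.1938 -0.0049 -0.981 ]] [-0.09    0.4663  1.469 ] [ 0.1718 -0.0873  1.5318]
side [[395.2877   0.     274.7064]
 [  0.     395.2877 209.2131]
 [  0.       0.       1.    ]] [[ 0.9542 -0.299   0.0049]
 [-0.2151 -0.6976 -0.6835]
 [ 0.2078  0.6512 -0.7299]] [-0.4727  0.0732  0.9751] [ 0.2642 -0.7252  0.7641]
0.1 [0.2261 0.6085 0.238 ] [[-0.0007 -0.9374  0.3483]
 [-0.0024  0.3483  0.9374]
 [-1.     -0.0001 -0.0025]] [0.4398 0.8324 0.0698] 0.08524352555641995
```

View pics/top0.png

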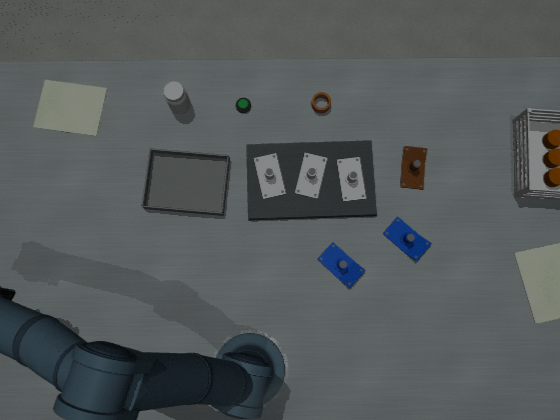

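View pics/side0.png

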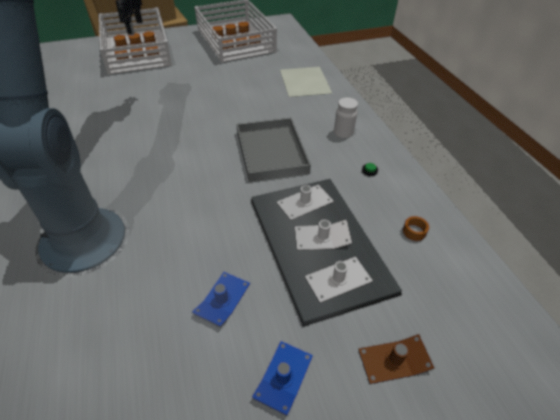

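Three white candidates are on the plate: top-view pixels (270,176), (311,174) and (352,178). The blue parts at (342,266) and (409,239) and the brown one at (415,165) are not meant. I'll crop in close to choose.

```bash
python3 - <<'E'
import cv2
a=cv2.imread("pics/top0.png")[135:225,240:385]; cv2.imwrite("pics/topc.png",cv2.resize(a,None,fx=5.5,fy=5.5,interpolation=cv2.INTER_CUBIC))
a=cv2.imread("pics/side0.png")[175:315,250:400]; cv2.imwrite("pics/sidec.png",cv2.resize(a,None,fx=4.2,fy=4.2,interpolation=cv2.INTER_CUBIC))
E
```

```text
(no output)
```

View pics/topc.png

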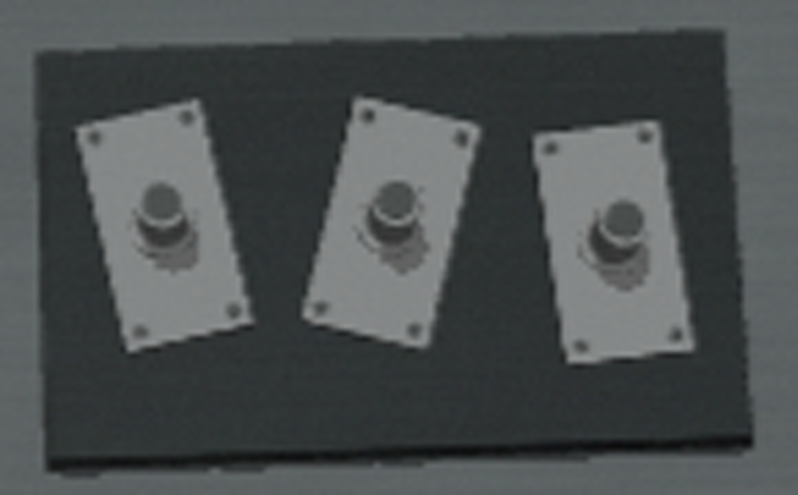

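View pics/sidec.png

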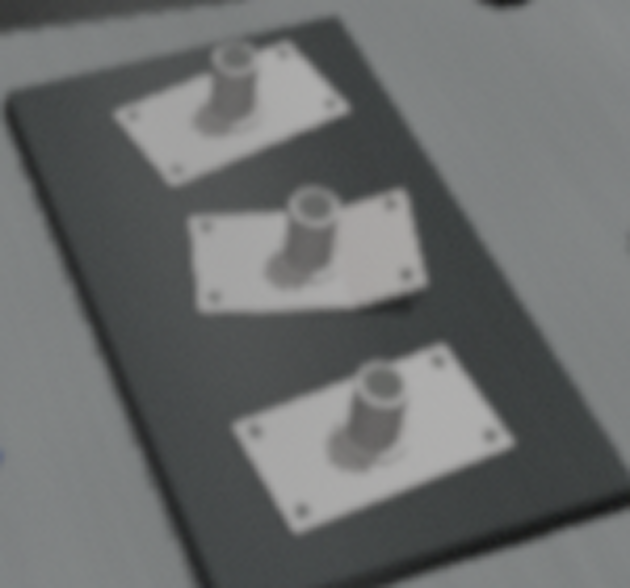

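The middle part is the warped one: in the side view its right (+x, far) end bends up with a shadow under it. I'll fit its pose and the tray from both views.

```bash
cat > h.py <<'E'
import numpy as np
from plant import *
np.set_printoptions(precision=4,suppress=True)
C={n:get_calibration(n) for n in("top","side")}
def proj(n,X):
    c=C[n];p=(c["R"]@np.atleast_2d(X).T).T+c["t"];q=p@c["mtx"].T;return q[:,:2]/q[:,2:]
def back(n,uv,z):
    c=C[n];o=-c["R"].T@c["t"];d=c["R"].T@np.linalg.inv(c["mtx"])@np.array([*uv,1.]);return o+d*(z-o[2])/d[2]
E
python3 - <<'E'
from h import *
from scipy.optimize import least_squares
tc=lambda u:np.array(u)/5.5+[240,135]; sc=lambda u:np.array(u)/4.2+[250,175]
M=np.array([[59,35,22.6],[59,-35,22.6],[-65,35,5],[-65,-35,5],[0,0,50]])/1000
T=tc([[355,97],[481,125],[302,320],[430,348],[396,197]]);S=sc([[405,188],[430,288],[190,215],[200,312],[313,207]])
def W(p):
    c,s=np.cos(p[2]),np.sin(p[2]);return M@np.array([[c,-s,0],[s,c,0],[0,0,1]]).T+[p[0],p[1],.02]
for k in (0,1,2):
    f=lambda p:np.r_[(proj("top",W(p))-T).ravel()*(k!=2),(proj("side",W(p))-S).ravel()*(k!=1)]
    r=least_squares(f,[.6,0,0]);print(k,r.x,np.degrees(r.x[2]));print(r.fun.reshape(-1,2)) if k==0 else 0
p=r.x
for nm,uv in dict(a=(162,200),b=(625,220)).items(): print(nm,back("top",tc(uv),.07))
for uv in((162,200),): pass
print("side a,b",back("side",sc((236,60)),.07),back("side",sc((382,385)),.07))
for uv in((151,150),(230,155),(226,215),(143,208)): print("tray",back("top",uv,.035))
for uv in((237,125),(294,120),(308,167),(248,180)): print("tray s",back("side",uv,.035))
E
```

```text
0 [ 0.5591 -0.1872 -0.2515] -14.407418157220853
[[ 0.1221 -0.5911]
 [ 0.0778 -0.2719]
 [-0.1154 -0.4708]
 [-0.4513 -0.0496]
 [ 0.1671  0.1703]
 [-0.3758  0.4637]
 [-1.0364 -0.7647]
 [-0.1389  0.5845]
 [ 0.0942  0.2138]
 [ 0.6002  0.2993]]
1 [ 0.5584 -0.1872 -0.241 ] -13.810894979878823
2 [ 0.5597 -0.1869 -0.2605] -14.925588148086337
a [ 0.5592 -0.0629  0.07  ]
b [ 0.5459 -0.3074  0.07  ]
side a,b [ 0.5585 -0.0636  0.07  ] [ 0.5461 -0.3065  0.07  ]
tray [0.6381 0.2926 0.035 ]
tray [0.6202 0.0555 0.035 ]
tray [0.4379 0.0657 0.035 ]
tray [0.4611 0.3093 0.035 ]
tray s [0.4669 0.3076 0.035 ]
tray s [0.648  0.2809 0.035 ]
tray s [0.6098 0.0527 0.035 ]
tray s [0.435  0.0502 0.035 ]
```

>>> {"op": "send_rows", "data": {"rows": [{"fingers": 0, "translation": [5, -32, -31], "spin": 0}, {"fingers": 0, "translation": [10, -64, -62], "spin": 0}, {"fingers": 0, "translation": [15, -96, -94], "spin": 0}, {"fingers": 0, "translation": [20, -128, -125], "spin": 0}, {"fingers": 0, "translation": [25, -160, -156], "spin": 0}]}}

```text
t: 0.6
eef_pos: [0.3224, 0.4052, 0.2136]
ee_rot: [[-0.0, -0.937, 0.348], [-0.001, 0.348, 0.937], [-1.0, 0.0, -0.001]]
force: [1.6, 0.4, 0.0]
opening: 0.012
```

>>> {"op": "send_rows", "data": {"rows": [{"fingers": 0, "translation": [5, -32, -31], "spin": 0}, {"fingers": 0, "translation": [10, -64, -62], "spin": 0}, {"fingers": 0, "translation": [15, -96, -94], "spin": 0}, {"fingers": 0, "translation": [20, -128, -125], "spin": 0}, {"fingers": 0, "translation": [25, -160, -156], "spin": 0}]}}

```text
t: 1.1
eef_pos: [0.4178, 0.2035, 0.1889]
ee_rot: [[-0.0, -0.937, 0.348], [0.0, 0.348, 0.937], [-1.0, 0.0, -0.0]]
force: [0.2, 0.1, -0.7]
opening: 0.0004
```

>>> {"op": "send_rows", "data": {"rows": [{"fingers": 0, "translation": [0, -32, -31], "spin": 0}, {"fingers": 0, "translation": [0, -64, -62], "spin": 0}, {"fingers": 0, "translation": [0, -96, -94], "spin": 0}, {"fingers": 0, "translation": [0, -128, -125], "spin": 0}, {"fingers": 0, "translation": [0, -160, -156], "spin": -0.1}]}}

```text
t: 1.6
eef_pos: [0.5134, 0.0018, 0.189]
ee_rot: [[-0.0, -0.968, 0.25], [0.0, 0.25, 0.968], [-1.0, 0.0, 0.0]]
force: [0.8, 0.2, 0.8]
opening: 0.0001
```

>>> {"op": "send_rows", "data": {"rows": [{"fingers": 0, "translation": [0, -35, -43], "spin": 0}, {"fingers": 0, "translation": [10, -70, -86], "spin": 0}, {"fingers": 0, "translation": [30, -105, -129], "spin": 0}, {"fingers": 0, "translation": [60, -141, -171], "spin": 0}, {"fingers": 0, "translation": [69, -141, -171], "spin": 0}]}}

```text
t: 2.1
eef_pos: [0.6073, -0.202, 0.1198]
ee_rot: [[0.001, -0.967, 0.256], [-0.003, 0.256, 0.967], [-1.0, -0.002, -0.002]]
force: [0.2, -0.2, 1.2]
opening: -0.0004
```

```bash
python3 - <<'E'
from h import *
import cv2
s=get_image("side")[:,:,::-1];t=get_image("top")[:,:,::-1]
a=cv2.resize(s[150:320,240:400],(560,595));cv2.imwrite("pics/s1.png",a)
s=read_state();print(s["t"],s["eef_pos"],s["force"])
E
```

```text
2.2 [ 0.6034 -0.2033  0.116 ] [-0.8607  0.3228  0.8234]
```

View pics/s1.png

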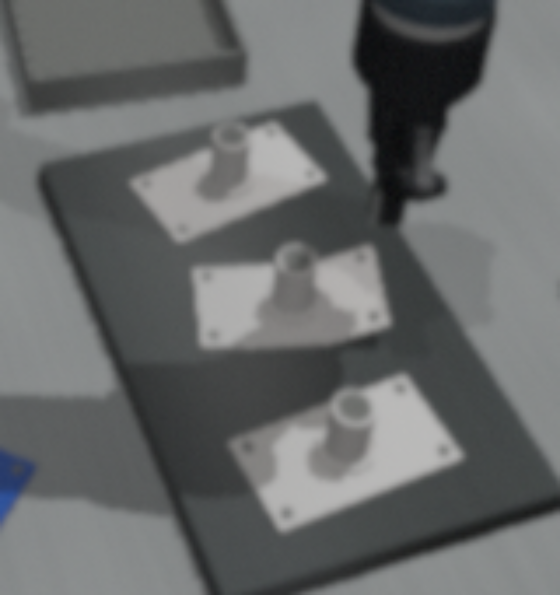

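The closed fingers hang over the raised (far) end. In this 3.5x crop they sit at about (390,220), clear of the necks.

>>> {"op": "send_rows", "data": {"rows": [{"fingers": 0, "translation": [10, 0, 0], "spin": 0}, {"fingers": 0, "translation": [20, 0, 0], "spin": 0}, {"fingers": 0, "translation": [30, 0, 0], "spin": 0}, {"fingers": 0, "translation": [40, 0, 0], "spin": 0}, {"fingers": 0, "translation": [40, 0, 0], "spin": 0}]}}

```text
t: 2.7
eef_pos: [0.6053, -0.1958, 0.0786]
ee_rot: [[-0.003, -0.968, 0.251], [0.001, 0.251, 0.968], [-1.0, 0.003, 0.001]]
force: [-0.2, -0.6, 0.3]
opening: -0.0002
```

```bash
python3 - <<'E'
from h import *
s=read_state();print(s["t"],s["eef_pos"],s["ee_rot"],s["force"],s["dq"])
p=np.array([.5591,-.1872]);y=-.2515;d=s["eef_pos"][:2]-p
print("part x,y",d@[np.cos(y),np.sin(y)],d@[-np.sin(y),np.cos(y)])
E
```

```text
2.7 [ 0.6053 -0.1958  0.0786] [[-0.003  -0.9679  0.2514]
 [ 0.0015  0.2514  0.9679]
 [-1.      0.0033  0.0007]] [-0.1526 -0.6077  0.2964] [ 0.0035 -0.0108  0.0154 -0.018   0.0079  0.0132 -0.0072]
part x,y 0.0468663273667706 0.003111077180302441
```

>>> {"op": "send_rows", "data": {"rows": [{"fingers": 0, "translation": [6, -1, -1], "spin": 0}, {"fingers": 0, "translation": [12, -2, -2], "spin": 0}, {"fingers": 0, "translation": [18, -3, -2], "spin": 0}, {"fingers": 0, "translation": [22, -3, -2], "spin": 0}, {"fingers": 0, "translation": [22, -3, -2], "spin": 0}]}}

```text
t: 3.2
eef_pos: [0.6083, -0.2002, 0.0574]
ee_rot: [[-0.002, -0.967, 0.253], [0.0, 0.253, 0.967], [-1.0, 0.002, -0.0]]
force: [0.3, -0.8, 0.0]
opening: 0.0
```

```bash
cat > st.py <<'E'
from h import *
s=read_state();print(s["t"],s["eef_pos"],s["force"],s["ft_torque"])
p=np.array([.5591,-.1872]);y=-.2515;d=s["eef_pos"][:2]-p
print("part x,y",d@[np.cos(y),np.sin(y)],d@[-np.sin(y),np.cos(y)])
E
python3 st.py; python3 - <<'E'
from h import *
import cv2
s=get_image("side")[:,:,::-1]
a=cv2.resize(s[150:320,240:400],(560,595));cv2.imwrite("pics/s2.png",a)
E
python3 st.py
```

```text
3.2 [ 0.6083 -0.2002  0.0574] [ 0.2607 -0.8187  0.0006] [-0.0041  0.0162 -0.0087]
part x,y 0.05090886195275291 -0.00034935311015402333
3.25 [ 0.6086 -0.2003  0.0578] [ 0.1209 -0.3605 -0.1444] [ 0.0119 -0.0405  0.0411]
part x,y 0.05119187665819562 -0.0004159738800626926
```

View pics/s2.png

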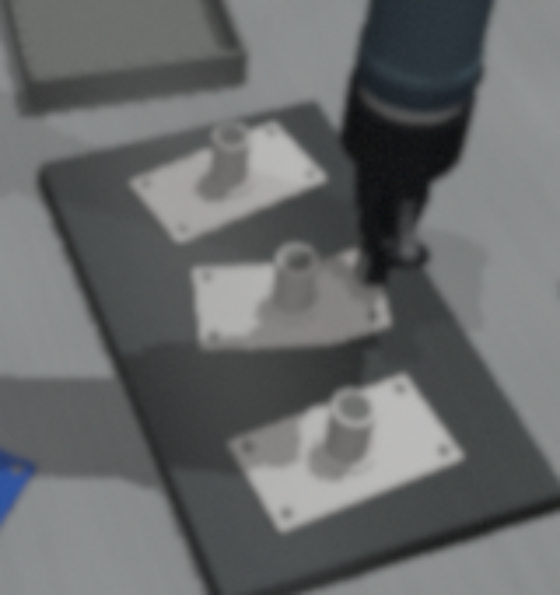

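The tips are just above the raised end, mid-width. I'll press down in steps and watch the force.

>>> {"op": "send_rows", "data": {"rows": [{"fingers": 0, "translation": [4, 0, 0], "spin": 0}, {"fingers": 0, "translation": [8, 0, 0], "spin": 0}, {"fingers": 0, "translation": [12, 0, 0], "spin": 0}, {"fingers": 0, "translation": [15, 0, 0], "spin": 0}, {"fingers": 0, "translation": [17, 0, 0], "spin": 0}]}}

```text
t: 3.75
eef_pos: [0.6087, -0.2003, 0.0409]
ee_rot: [[-0.0, -0.967, 0.253], [0.0, 0.253, 0.967], [-1.0, 0.0, 0.0]]
force: [-0.3, 0.3, 0.3]
opening: 0.0
```

```bash
python3 st.py
```

```text
3.75 [ 0.6087 -0.2003  0.0409] [-0.3403  0.276   0.2959] [-0.0124 -0.0382  0.0176]
part x,y 0.05132499310431742 -0.00031887064721458706
```

>>> {"op": "send_rows", "data": {"rows": [{"fingers": 0, "translation": [2, 0, 0], "spin": 0}, {"fingers": 0, "translation": [4, 0, 0], "spin": 0}, {"fingers": 0, "translation": [6, 0, 0], "spin": 0}, {"fingers": 0, "translation": [7, 0, 0], "spin": 0}, {"fingers": 0, "translation": [8, 0, 0], "spin": 0}]}}

```text
t: 4.25
eef_pos: [0.6089, -0.2004, 0.0332]
ee_rot: [[0.0, -0.967, 0.253], [0.0, 0.253, 0.967], [-1.0, 0.0, 0.0]]
force: [-1.2, 0.8, 7.7]
opening: -0.0001
```

```bash
python3 st.py; python3 - <<'E'
from h import *
import cv2
s=get_image("side")[:,:,::-1]
a=cv2.resize(s[150:320,240:400],(560,595));cv2.imwrite("pics/s3.png",a)
E
```

```text
4.25 [ 0.6089 -0.2004  0.0332] [-1.2297  0.7723  7.6651] [0.0288 0.108  0.0217]
part x,y 0.05152599471292727 -0.0003710812861682294
```

View pics/s3.png

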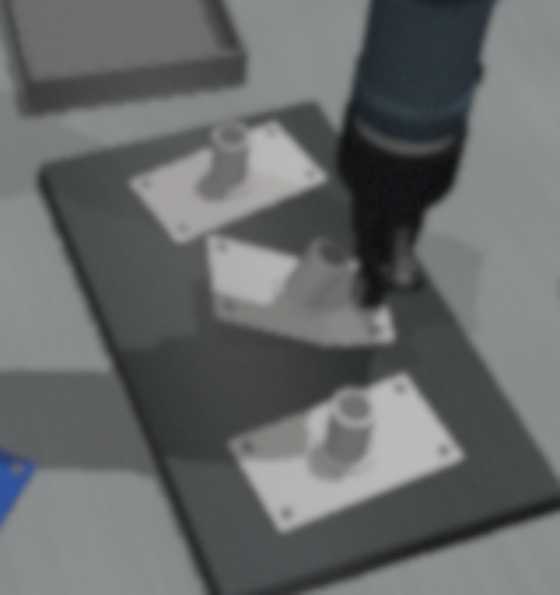

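The part has rocked. Its near end stands up, the neck leans, and a force of 7.7 N at a tip height of about 25 mm means the end is down on the plate. I'll hold there for 1 s, pressing 0.5 mm further.

>>> {"op": "send_rows", "data": {"rows": [{"fingers": 0, "translation": [0.5, 0, 0], "spin": 0}, {"fingers": 0, "translation": [0.5, 0, 0], "spin": 0}, {"fingers": 0, "translation": [0.5, 0, 0], "spin": 0}, {"fingers": 0, "translation": [0.5, 0, 0], "spin": 0}, {"fingers": 0, "translation": [0.5, 0, 0], "spin": 0}]}}

```text
t: 4.8
eef_pos: [0.6089, -0.2004, 0.0332]
ee_rot: [[0.0, -0.967, 0.253], [0.0, 0.253, 0.967], [-1.0, 0.0, 0.0]]
force: [-1.4, 0.7, 5.1]
opening: -0.0
```

>>> {"op": "send_rows", "data": {"rows": [{"fingers": 0, "translation": [0, 0, 0], "spin": 0}, {"fingers": 0, "translation": [0, 0, 0], "spin": 0}, {"fingers": 0, "translation": [0, 0, 0], "spin": 0}, {"fingers": 0, "translation": [0, 0, 0], "spin": 0}, {"fingers": 0, "translation": [0, 0, 0], "spin": 0}]}}

```text
t: 5.3
eef_pos: [0.6089, -0.2004, 0.0332]
ee_rot: [[0.0, -0.967, 0.253], [0.0, 0.253, 0.967], [-1.0, 0.0, 0.0]]
force: [-1.7, -0.3, 5.3]
opening: 0.0
```

>>> {"op": "send_rows", "data": {"rows": [{"fingers": 0, "translation": [-3, 0, 0], "spin": 0}, {"fingers": 0, "translation": [-6, 0, 0], "spin": 0}, {"fingers": 0, "translation": [-9, 0, 0], "spin": 0}, {"fingers": 0, "translation": [-13, 0, 0], "spin": 0}, {"fingers": 0, "translation": [-18, 0, 0], "spin": 0}]}}

```text
t: 5.8
eef_pos: [0.6086, -0.2003, 0.0508]
ee_rot: [[-0.001, -0.967, 0.253], [0.0, 0.253, 0.967], [-1.0, 0.001, -0.0]]
force: [-0.1, 0.6, 0.2]
opening: -0.0003
```

>>> {"op": "send_rows", "data": {"rows": [{"fingers": 0, "translation": [-15, 0, 0], "spin": 0}, {"fingers": 0, "translation": [-35, 0, 0], "spin": 0}, {"fingers": 0, "translation": [-60, 0, 0], "spin": 0}, {"fingers": 0.3, "translation": [-85, 0, 0], "spin": 0}, {"fingers": 0.6, "translation": [-90, 0, 0], "spin": 0}]}}

```text
t: 6.3
eef_pos: [0.6117, -0.2018, 0.1456]
ee_rot: [[0.008, -0.967, 0.253], [-0.002, 0.253, 0.967], [-1.0, -0.008, 0.0]]
force: [-0.2, -0.2, -0.1]
opening: 0.0284
```

```bash
python3 st.py; python3 - <<'E'
from h import *
import cv2
t=get_image("top")[:,:,::-1]
s=get_image("side")[:,:,::-1]
a=cv2.resize(s[150:320,240:400],(560,595));cv2.imwrite("pics/s4.png",a)
cv2.imwrite("pics/t4.png",cv2.resize(t[135:225,240:385],None,fx=5.5,fy=5.5,interpolation=cv2.INTER_CUBIC))
E
```

```text
6.3 [ 0.6117 -0.2018  0.1456] [-0.2368 -0.1781 -0.1244] [-0.0019 -0.0286 -0.0197]
part x,y 0.054578750335139405 -0.00102582457558171
```

View pics/s4.png

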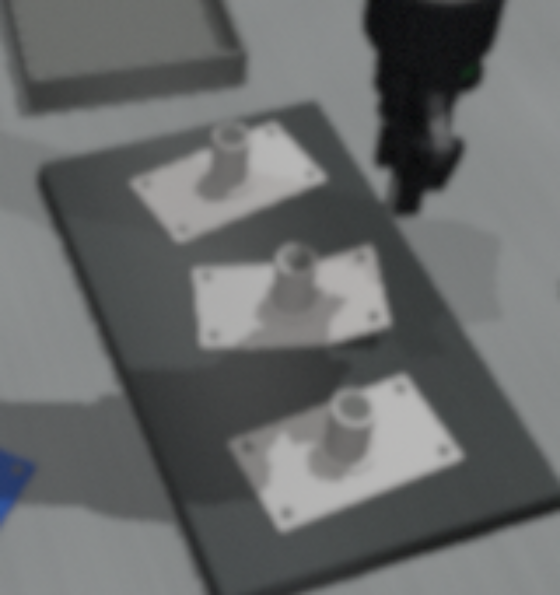

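View pics/t4.png

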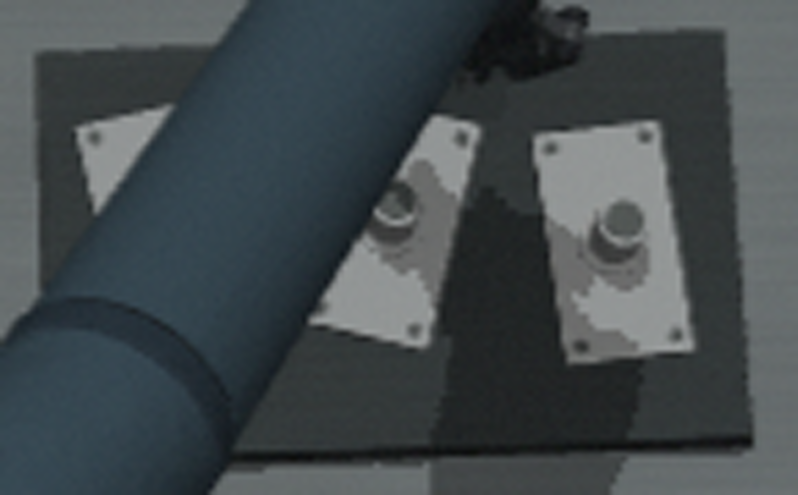

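The part fell back to its old pose: in the top crop the raised corner is at (481,125), as before. The neighbours haven't moved. Next I'll go over the neck with the jaws across the part's width.

>>> {"op": "send_rows", "data": {"rows": [{"fingers": 0.7, "translation": [0, 15, 0], "spin": 0}, {"fingers": 0.7, "translation": [0, 30, 0], "spin": 0}, {"fingers": 0.7, "translation": [0, 51, 0], "spin": 0}, {"fingers": 0.7, "translation": [10, 51, 0], "spin": 0}, {"fingers": 0.7, "translation": [20, 51, 0], "spin": 0}]}}

```text
t: 6.9
eef_pos: [0.5591, -0.1871, 0.1193]
ee_rot: [[-0.001, -0.967, 0.253], [0.0, 0.253, 0.967], [-1.0, 0.001, 0.0]]
force: [-0.8, 0.1, 0.1]
opening: 0.0598
```

>>> {"op": "send_rows", "data": {"rows": [{"fingers": 0.7, "translation": [5, 0, 0], "spin": 0}, {"fingers": 0.7, "translation": [10, 0, 0], "spin": 0}, {"fingers": 0.7, "translation": [15, 0, 0], "spin": 0}, {"fingers": 0.7, "translation": [20, 0, 0], "spin": 0}, {"fingers": 0.7, "translation": [20, 0, 0], "spin": 0}]}}

```text
t: 7.4
eef_pos: [0.5592, -0.1874, 0.0999]
ee_rot: [[-0.001, -0.967, 0.253], [0.0, 0.253, 0.967], [-1.0, 0.001, -0.0]]
force: [-1.1, 0.5, -0.2]
opening: 0.0595
```

```bash
python3 st.py; python3 - <<'E'
from h import *
import cv2
s=get_image("side")[:,:,::-1]
a=cv2.resize(s[150:320,240:400],(560,595));cv2.imwrite("pics/s5.png",a)
print(read_state()["opening"],read_state()["ee_rot"])
E
python3 st.py
```

```text
7.4 [ 0.5592 -0.1874  0.0999] [-1.0537  0.472  -0.2288] [-0.0382  0.0324 -0.0079]
part x,y 0.00014904495753024068 -0.00012430173792263538
0.059868069803352596 [[-0.0007 -0.9675  0.253 ]
 [ 0.      0.253   0.9675]
 [-1.      0.0007 -0.0002]]
7.45 [ 0.5594 -0.1875  0.1004] [ 0.4214 -0.2273  0.3438] [ 0.0259  0.0488 -0.06  ]
part x,y 0.00038215023116321394 -0.0001943692370633644
```

View pics/s5.png

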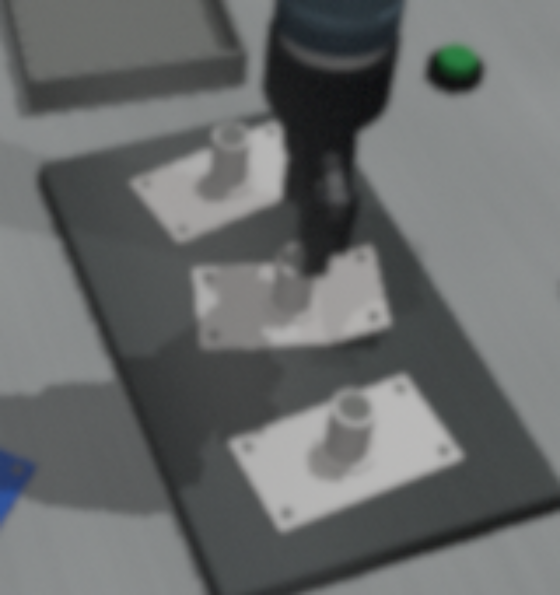

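>>> {"op": "send_rows", "data": {"rows": [{"fingers": 0.7, "translation": [10, 0, 0], "spin": 0}, {"fingers": 0.7, "translation": [20, 0, 0], "spin": 0}, {"fingers": 0.7, "translation": [30, 0, 0], "spin": 0}, {"fingers": 0.7, "translation": [38, 0, 0], "spin": 0}, {"fingers": 0.7, "translation": [44, 0, 0], "spin": 0}]}}

```text
t: 7.95
eef_pos: [0.5589, -0.1872, 0.0555]
ee_rot: [[-0.002, -0.967, 0.253], [0.0, 0.253, 0.967], [-1.0, 0.002, -0.0]]
force: [-0.2, 0.3, -0.2]
opening: 0.06
```

>>> {"op": "send_rows", "data": {"rows": [{"fingers": 0.7, "translation": [5, 0, 0], "spin": 0}, {"fingers": 0.7, "translation": [10, 0, 0], "spin": 0}, {"fingers": 0.7, "translation": [15, 0, 0], "spin": 0}, {"fingers": 0.7, "translation": [18, 0, 0], "spin": 0}, {"fingers": 0.7, "translation": [18, 0, 0], "spin": 0}]}}

```text
t: 8.45
eef_pos: [0.5592, -0.1873, 0.0383]
ee_rot: [[-0.001, -0.967, 0.253], [0.0, 0.253, 0.967], [-1.0, 0.001, 0.0]]
force: [-0.1, 0.4, 0.4]
opening: 0.0599
```

```bash
python3 st.py; python3 - <<'E'
from h import *
import cv2
s=get_image("side")[:,:,::-1]
a=cv2.resize(s[150:320,240:400],(560,595));cv2.imwrite("pics/s6.png",a)
E
python3 st.py
```

```text
8.45 [ 0.5592 -0.1873  0.0383] [-0.1263  0.4482  0.4355] [-0.0248 -0.0476 -0.0062]
part x,y 0.0001609806083608611 -0.00010905941292515532
8.5 [ 0.5595 -0.1874  0.0386] [0.1381 0.5192 0.5433] [-0.0239  0.0337 -0.0243]
part x,y 0.00043616741504118756 -0.00013543589555201484
```

View pics/s6.png

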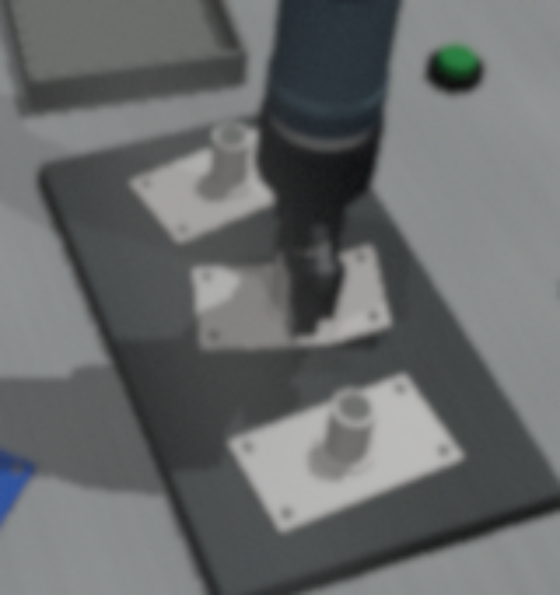

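>>> {"op": "send_rows", "data": {"rows": [{"fingers": 0.5, "translation": [0, 0, 0], "spin": 0}, {"fingers": 0.4, "translation": [0, 0, 0], "spin": 0}, {"fingers": 0.3, "translation": [0, 0, 0], "spin": 0}, {"fingers": 0.2, "translation": [0, 0, 0], "spin": 0}, {"fingers": 0.1, "translation": [0, 0, 0], "spin": 0}]}}

```text
t: 9.0
eef_pos: [0.56, -0.1876, 0.0393]
ee_rot: [[0.001, -0.967, 0.253], [-0.0, 0.253, 0.967], [-1.0, -0.001, 0.0]]
force: [-1.2, 0.4, 2.7]
opening: 0.0267
```

>>> {"op": "send_rows", "data": {"rows": [{"fingers": 0, "translation": [0, 0, 0], "spin": 0}, {"fingers": 0, "translation": [0, 0, 0], "spin": 0}, {"fingers": 0, "translation": [0, 0, 0], "spin": 0}, {"fingers": 0, "translation": [0, 0, 0], "spin": 0}, {"fingers": 0, "translation": [0, 0, 0], "spin": 0}]}}

```text
t: 9.5
eef_pos: [0.56, -0.1875, 0.0393]
ee_rot: [[0.001, -0.967, 0.253], [0.0, 0.253, 0.967], [-1.0, -0.001, 0.0]]
force: [-0.6, 0.3, 4.6]
opening: 0.0265
```

>>> {"op": "send_rows", "data": {"rows": [{"fingers": 0, "translation": [-4, 0, 0], "spin": 0}, {"fingers": 0, "translation": [-8, 0, 0], "spin": 0}, {"fingers": 0, "translation": [-14, 0, 0], "spin": 0}, {"fingers": 0, "translation": [-22, 0, 0], "spin": 0}, {"fingers": 0, "translation": [-30, 0, 0], "spin": 0}]}}

```text
t: 10.0
eef_pos: [0.5594, -0.1875, 0.0693]
ee_rot: [[-0.0, -0.967, 0.253], [-0.0, 0.253, 0.967], [-1.0, 0.0, -0.0]]
force: [0.7, 0.3, 0.6]
opening: 0.027
```

```bash
python3 st.py; python3 - <<'E'
from h import *
import cv2
s=get_image("side")[:,:,::-1]
a=cv2.resize(s[150:320,240:400],(560,595));cv2.imwrite("pics/s7.png",a)
E
python3 st.py
```

```text
10.0 [ 0.5594 -0.1875  0.0693] [0.6801 0.3364 0.5781] [-0.0125 -0.0495  0.0072]
part x,y 0.0004153674269228703 -0.00022023998609232192
10.05 [ 0.5607 -0.188   0.0709] [ 0.3346  0.4169 -0.5386] [-0.032  -0.0262 -0.0093]
part x,y 0.0016937891156260617 -0.0003480690283756074
```

View pics/s7.png

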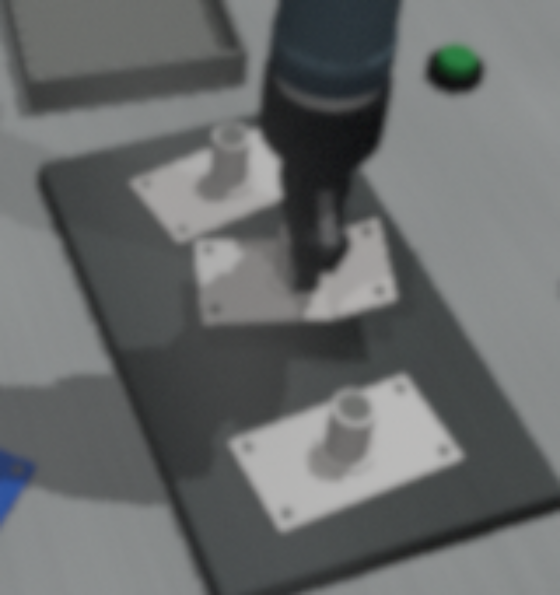

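The part is held level, with its underside 19 mm below the TCP. I'll raise it, and fit the tray pose from the first pictures.

>>> {"op": "send_rows", "data": {"rows": [{"fingers": 0, "translation": [-15, 0, 0], "spin": 0}, {"fingers": 0, "translation": [-32, 0, 0], "spin": 0}, {"fingers": 0, "translation": [-50, 0, 0], "spin": 0}, {"fingers": 0, "translation": [-68, 0, 0], "spin": 0}, {"fingers": 0, "translation": [-80, 0, 0], "spin": 0}]}}

```text
t: 10.55
eef_pos: [0.5606, -0.1881, 0.1516]
ee_rot: [[0.003, -0.967, 0.253], [-0.001, 0.253, 0.967], [-1.0, -0.004, 0.0]]
force: [-0.1, 0.0, -0.7]
opening: 0.0267
```

```bash
python3 st.py; python3 - <<'E'
from h import *
import cv2
from scipy.optimize import least_squares
M=np.array([[90,120,35],[90,-120,35],[-90,-120,35],[-90,120,35]])/1000
def W(p):
    c,s=np.cos(p[2]),np.sin(p[2]);return M@np.array([[c,-s,0],[s,c,0],[0,0,1]]).T+[p[0],p[1],0]
T=np.array([(151,150),(230,155),(226,215),(143,208)]);S=np.array([(294,120),(308,167),(248,180),(237,125)])
f=lambda p:np.r_[(proj("top",W(p))-T).ravel(),(proj("side",W(p))-S).ravel()]
r=least_squares(f,[.54,.18,0]);print(r.x,np.degrees(r.x[2]));print(r.fun.reshape(-1,2))
p=r.x
ims=[]
for n,(u0,v0) in dict(top=(130,135),side=(225,105)).items():
    a=cv2.imread(f"pics/{n}0.png")[v0:v0+95,u0:u0+110];a=cv2.resize(a,None,fx=3.6,fy=3.6,interpolation=cv2.INTER_CUBIC)
    q=((proj(n,W(p))-[u0,v0])*3.6).astype(int);cv2.polylines(a,[q],True,(0,0,255),1);ims.append(a)
cv2.imwrite("pics/tray.png",np.hstack(ims))
E
```

```text
10.55 [ 0.5606 -0.1881  0.1516] [-0.1165  0.0055 -0.7316] [-0.0072  0.0166 -0.0329]
part x,y 0.0017137433676472633 -0.000449745070071405
[ 0.5396  0.1782 -0.1   ] -5.730382010678562
[[ 1.3532 -0.9926]
 [ 1.8939  0.9568]
 [-0.7208 -0.0783]
 [ 0.9357 -0.321 ]
 [-2.8094 -0.9661]
 [ 2.8526  0.1417]
 [-0.5352 -4.3807]
 [-1.4308  0.4333]]
```

View pics/tray.png

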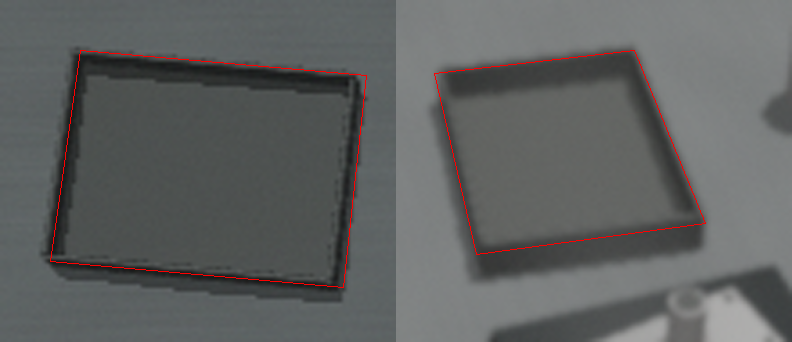

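The overlay matches the tray rim within about 3 mm, giving a centre near (0.540, 0.179) and a yaw of -5.5°. I'll carry the part there.

>>> {"op": "send_rows", "data": {"rows": [{"fingers": 0, "translation": [0, 6, 20], "spin": 0}, {"fingers": 0, "translation": [0, 16, 50], "spin": 0}, {"fingers": 0, "translation": [0, 28, 90], "spin": 0}, {"fingers": 0, "translation": [0, 40, 130], "spin": 0}, {"fingers": 0, "translation": [0, 54, 175], "spin": 0}]}}

```text
t: 11.05
eef_pos: [0.5517, -0.0042, 0.1498]
ee_rot: [[0.001, -0.967, 0.255], [-0.0, 0.255, 0.967], [-1.0, -0.001, 0.0]]
force: [1.5, 0.5, -0.6]
opening: 0.0272
```

>>> {"op": "send_rows", "data": {"rows": [{"fingers": 0, "translation": [0, 13, 43], "spin": -0.02}, {"fingers": 0, "translation": [0, 26, 86], "spin": -0.05}, {"fingers": 0, "translation": [0, 39, 126], "spin": -0.09}, {"fingers": 0, "translation": [0, 48, 156], "spin": -0.13}, {"fingers": 0, "translation": [0, 54, 175], "spin": -0.16}]}}

```text
t: 11.55
eef_pos: [0.5431, 0.1824, 0.1495]
ee_rot: [[0.001, -0.996, 0.09], [0.002, 0.09, 0.996], [-1.0, -0.0, 0.002]]
force: [0.3, -0.0, -0.9]
opening: 0.0268
```

>>> {"op": "send_rows", "data": {"rows": [{"fingers": 0, "translation": [8, 0, 0], "spin": 0}, {"fingers": 0, "translation": [16, 0, 0], "spin": 0}, {"fingers": 0, "translation": [26, 0, 0], "spin": 0}, {"fingers": 0, "translation": [36, 0, 0], "spin": 0}, {"fingers": 0, "translation": [45, 0, 0], "spin": 0}]}}

```text
t: 12.05
eef_pos: [0.5433, 0.1763, 0.1023]
ee_rot: [[-0.001, -0.995, 0.099], [-0.001, 0.099, 0.995], [-1.0, 0.001, -0.001]]
force: [0.1, -0.3, -0.0]
opening: 0.0268
```

```bash
python3 st.py; python3 - <<'E'
from h import *
import cv2
ims=[]
for n,(u0,v0) in dict(top=(130,135),side=(225,75)).items():
    a=get_image(n)[v0:v0+125,u0:u0+110,::-1];ims.append(cv2.resize(a,None,fx=3.6,fy=3.6,interpolation=cv2.INTER_CUBIC))
cv2.imwrite("pics/p8.png",np.hstack(ims))
s=read_state();print(s["eef_pos"],s["ee_rot"],s["opening"])
E
```

```text
12.05 [0.5433 0.1763 0.1023] [ 0.1065 -0.2896 -0.016 ] [-0.0181  0.0099  0.0054]
part x,y -0.10573172601807718 0.3480980834529801
[0.5422 0.1769 0.1016] [[-0.0037 -0.9953  0.0972]
 [-0.0021  0.0972  0.9953]
 [-1.      0.0035 -0.0025]] 0.027063433991144206
```

View pics/p8.png

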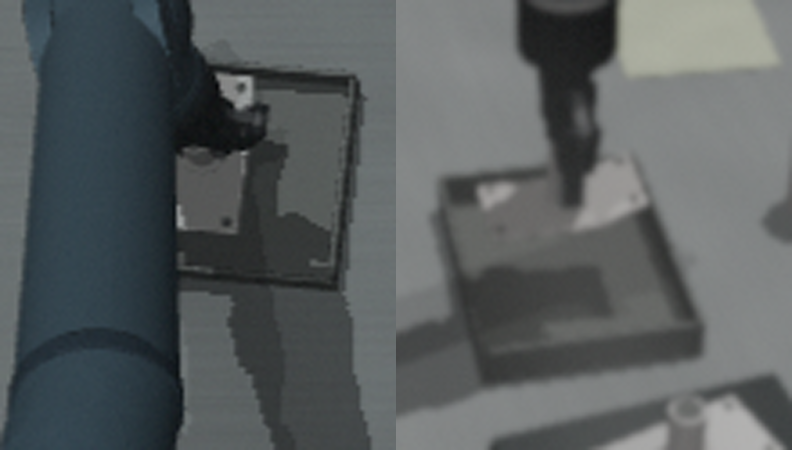

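The part is held flat over the tray, lined up with it. I'll lower it.

>>> {"op": "send_rows", "data": {"rows": [{"fingers": 0, "translation": [10, 0, 0], "spin": 0}, {"fingers": 0, "translation": [20, 0, 0], "spin": 0}, {"fingers": 0, "translation": [30, 0, 0], "spin": 0}, {"fingers": 0, "translation": [38, 0, 0], "spin": 0}, {"fingers": 0, "translation": [44, 0, 0], "spin": 0}]}}

```text
t: 12.65
eef_pos: [0.5431, 0.1784, 0.0587]
ee_rot: [[-0.001, -0.995, 0.095], [-0.001, 0.095, 0.995], [-1.0, 0.001, -0.001]]
force: [-0.2, 0.7, -1.7]
opening: 0.027
```

```bash
python3 st.py; python3 - <<'E'
from h import *
import cv2
ims=[]
for n,(u0,v0) in dict(top=(130,135),side=(225,75)).items():
    a=get_image(n)[v0:v0+125,u0:u0+110,::-1];ims.append(cv2.resize(a,None,fx=3.6,fy=3.6,interpolation=cv2.INTER_CUBIC))
cv2.imwrite("pics/p9.png",np.hstack(ims))
s=read_state();print(s["eef_pos"],s["ee_rot"],s["opening"])
E
```

```text
12.65 [0.5431 0.1784 0.0587] [-0.2116  0.6909 -1.6638] [ 0.0006 -0.0241 -0.0241]
part x,y -0.1064643031121355 0.35008699857847136
[0.5427 0.1782 0.0585] [[-0.0021 -0.9954  0.0955]
 [-0.001   0.0955  0.9954]
 [-1.      0.002  -0.0012]] 0.026728293165784477
```

View pics/p9.png

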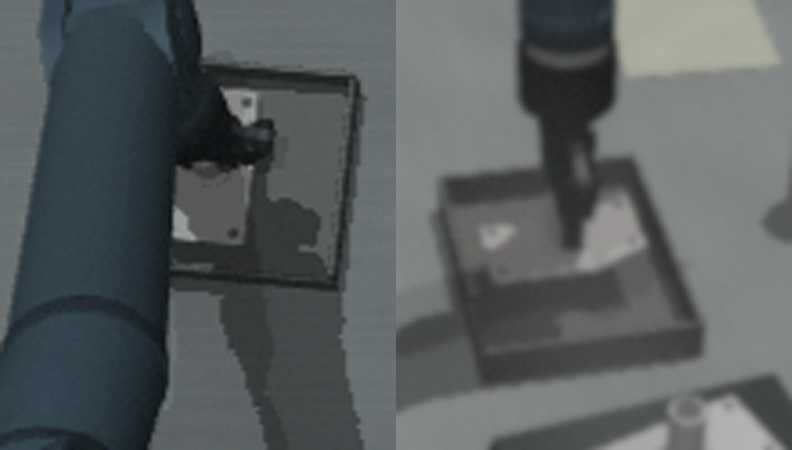

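>>> {"op": "send_rows", "data": {"rows": [{"fingers": 0, "translation": [8, 0, 0], "spin": 0}, {"fingers": 0, "translation": [16, 0, 0], "spin": 0}, {"fingers": 0, "translation": [22, 0, 0], "spin": 0}, {"fingers": 0, "translation": [26, 0, 0], "spin": 0}, {"fingers": 0, "translation": [28, 0, 0], "spin": 0}]}}

```text
t: 13.25
eef_pos: [0.5432, 0.1783, 0.0311]
ee_rot: [[-0.001, -0.995, 0.096], [-0.0, 0.096, 0.995], [-1.0, 0.001, -0.0]]
force: [-0.7, -0.8, -1.1]
opening: 0.0271
```

>>> {"op": "send_rows", "data": {"rows": [{"fingers": 0, "translation": [1, 0, 0], "spin": 0}, {"fingers": 0, "translation": [2, 0, 0], "spin": 0}, {"fingers": 0, "translation": [3, 0, 0], "spin": 0}, {"fingers": 0, "translation": [4, 0, 0], "spin": 0}, {"fingers": 0, "translation": [4.5, 0, 0], "spin": 0}]}}

```text
t: 13.75
eef_pos: [0.5436, 0.1785, 0.0273]
ee_rot: [[0.0, -0.995, 0.096], [0.0, 0.096, 0.995], [-1.0, -0.0, 0.0]]
force: [0.3, -0.3, -0.3]
opening: 0.0268
```

>>> {"op": "send_rows", "data": {"rows": [{"fingers": 0, "translation": [0.5, 0, 0], "spin": 0}, {"fingers": 0, "translation": [1, 0, 0], "spin": 0}, {"fingers": 0, "translation": [1.5, 0, 0], "spin": 0}, {"fingers": 0, "translation": [1.5, 0, 0], "spin": 0}, {"fingers": 0, "translation": [1.5, 0, 0], "spin": 0}]}}

```text
t: 14.25
eef_pos: [0.5436, 0.1784, 0.0258]
ee_rot: [[-0.0, -0.995, 0.096], [-0.0, 0.096, 0.995], [-1.0, 0.0, -0.0]]
force: [0.4, -0.4, 0.0]
opening: 0.0269
```

>>> {"op": "send_rows", "data": {"rows": [{"fingers": 0, "translation": [0.5, 0, 0], "spin": 0}, {"fingers": 0, "translation": [1, 0, 0], "spin": 0}, {"fingers": 0, "translation": [1, 0, 0], "spin": 0}, {"fingers": 0, "translation": [1, 0, 0], "spin": 0}, {"fingers": 0, "translation": [1, 0, 0], "spin": 0}]}}

```text
t: 14.75
eef_pos: [0.5436, 0.1785, 0.0248]
ee_rot: [[-0.0, -0.995, 0.096], [0.0, 0.096, 0.995], [-1.0, 0.0, 0.0]]
force: [-0.1, 0.6, -1.2]
opening: 0.0264
```

>>> {"op": "send_rows", "data": {"rows": [{"fingers": 0, "translation": [0.3, 0, 0], "spin": 0}, {"fingers": 0, "translation": [0.6, 0, 0], "spin": 0}, {"fingers": 0, "translation": [0.8, 0, 0], "spin": 0}, {"fingers": 0, "translation": [0.8, 0, 0], "spin": 0}, {"fingers": 0, "translation": [0.8, 0, 0], "spin": 0}]}}

```text
t: 15.25
eef_pos: [0.5436, 0.1785, 0.0243]
ee_rot: [[-0.0, -0.995, 0.096], [0.0, 0.096, 0.995], [-1.0, 0.0, 0.0]]
force: [-1.4, -0.2, 3.9]
opening: 0.0268
```

```bash
python3 st.py; python3 - <<'E'
from h import *
import cv2
ims=[]
for n,(u0,v0) in dict(top=(130,135),side=(225,75)).items():
    a=get_image(n)[v0:v0+125,u0:u0+110,::-1];ims.append(cv2.resize(a,None,fx=3.6,fy=3.6,interpolation=cv2.INTER_CUBIC))
cv2.imwrite("pics/p10.png",np.hstack(ims))
s=read_state();print(s["eef_pos"],s["force"],s["opening"])
E
```

```text
15.25 [0.5436 0.1785 0.0243] [-1.4004 -0.1634  3.9486] [-0.0697  0.3277 -0.0119]
part x,y -0.10598143670685345 0.35029613574262686
[0.5436 0.1785 0.0243] [-1.3517 -0.9276  4.7725] 0.0268318773154983
```

View pics/p10.png

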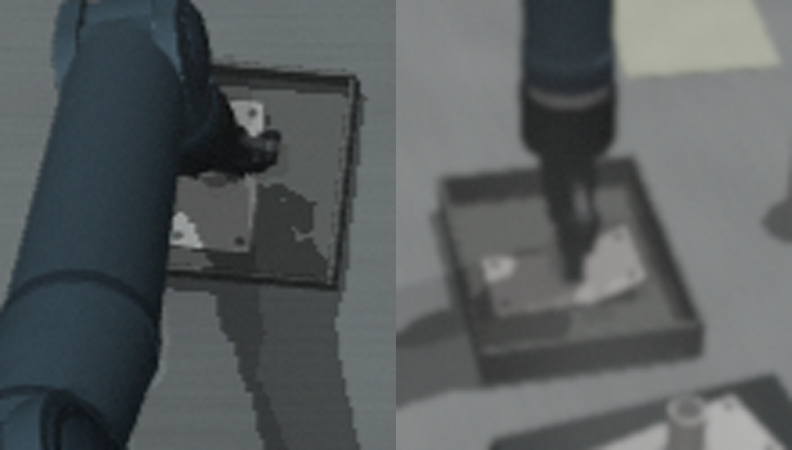

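Contact came at exactly the predicted height, with about 4 N. I'll release and rise straight up.

>>> {"op": "send_rows", "data": {"rows": [{"fingers": 0.35, "translation": [0, 0, 0], "spin": 0}, {"fingers": 0.45, "translation": [0, 0, 0], "spin": 0}, {"fingers": 0.55, "translation": [0, 0, 0], "spin": 0}, {"fingers": 0.65, "translation": [0, 0, 0], "spin": 0}, {"fingers": 0.7, "translation": [0, 0, 0], "spin": 0}]}}

```text
t: 15.85
eef_pos: [0.5436, 0.1785, 0.0239]
ee_rot: [[0.0, -0.995, 0.096], [-0.0, 0.096, 0.995], [-1.0, -0.0, -0.0]]
force: [0.4, 0.8, 0.9]
opening: 0.0599
```

>>> {"op": "send_rows", "data": {"rows": [{"fingers": 0.7, "translation": [-5, 0, 0], "spin": 0}, {"fingers": 0.7, "translation": [-12, 0, 0], "spin": 0}, {"fingers": 0.7, "translation": [-24, 0, 0], "spin": 0}, {"fingers": 0.7, "translation": [-38, 0, 0], "spin": 0}, {"fingers": 0.7, "translation": [-55, 0, 0], "spin": 0}]}}

```text
t: 16.35
eef_pos: [0.5437, 0.1785, 0.0804]
ee_rot: [[0.0, -0.995, 0.096], [0.0, 0.096, 0.995], [-1.0, -0.0, 0.0]]
force: [0.1, -0.0, -0.0]
opening: 0.0594
```

>>> {"op": "send_rows", "data": {"rows": [{"fingers": 0.7, "translation": [-30, 0, 0], "spin": 0}, {"fingers": 0.7, "translation": [-60, 0, 0], "spin": 0}, {"fingers": 0.7, "translation": [-90, 0, 0], "spin": 0}, {"fingers": 0.7, "translation": [-110, 0, 20], "spin": 0}, {"fingers": 0.7, "translation": [-120, 0, 50], "spin": 0}]}}

```text
t: 16.85
eef_pos: [0.5508, 0.2261, 0.2036]
ee_rot: [[0.006, -0.995, 0.101], [0.002, 0.101, 0.995], [-1.0, -0.005, 0.003]]
force: [0.3, -0.1, -0.4]
opening: 0.06
```

>>> {"op": "send_rows", "data": {"rows": [{"fingers": 0.7, "translation": [0, 10, 40], "spin": 0}, {"fingers": 0.7, "translation": [0, 20, 80], "spin": 0}, {"fingers": 0.7, "translation": [0, 30, 120], "spin": 0}, {"fingers": 0.7, "translation": [0, 40, 160], "spin": 0}, {"fingers": 0.7, "translation": [0, 50, 200], "spin": 0}]}}

```text
t: 17.35
eef_pos: [0.5176, 0.4337, 0.2008]
ee_rot: [[0.001, -0.995, 0.096], [0.001, 0.096, 0.995], [-1.0, -0.001, 0.001]]
force: [0.6, -0.6, 1.0]
opening: 0.0598
```

>>> {"op": "send_rows", "data": {"rows": [{"fingers": 0.7, "translation": [0, 20, 30], "spin": 0}, {"fingers": 0.7, "translation": [0, 40, 60], "spin": 0}, {"fingers": 0.7, "translation": [0, 60, 90], "spin": 0}, {"fingers": 0.7, "translation": [0, 70, 100], "spin": 0}, {"fingers": 0.7, "translation": [0, 70, 100], "spin": 0}]}}

```text
t: 17.85
eef_pos: [0.4545, 0.5413, 0.1996]
ee_rot: [[-0.001, -0.996, 0.09], [0.002, 0.09, 0.996], [-1.0, 0.001, 0.001]]
force: [-0.3, -0.8, 0.6]
opening: 0.06
```

```bash
python3 st.py; python3 - <<'E'
from h import *
import cv2
ims=[]
t=get_image("top");s=get_image("side")
for n,im,(u0,v0) in (("top",t,(130,120)),("side",s,(225,75))):
    a=im[v0:v0+130,u0:u0+110,::-1];ims.append(cv2.resize(a,None,fx=3.6,fy=3.6,interpolation=cv2.INTER_CUBIC))
cv2.imwrite("pics/p11.png",np.hstack(ims))
cv2.imwrite("pics/p12.png",np.hstack([cv2.resize(t[120:300,130:430,::-1],(400,240)),cv2.resize(s[100:325,230:410,::-1],(400,500))[:240]]) if 0 else cv2.resize(s[100:325,230:410,::-1],(400,500)))
cv2.imwrite("pics/p13.png",cv2.resize(t[135:225,240:385,::-1],None,fx=5.5,fy=5.5,interpolation=cv2.INTER_CUBIC))
# change over the plate good parts vs. first picture
for n,im,bs in (("top",t,((250,150,290,202),(332,150,375,205))),("side",s,((273,180,337,220),(300,255,378,305)))):
    o=cv2.imread(f"pics/{n}0.png")[:,:,::-1]
    for b in bs:
        A=o[b[1]:b[3],b[0]:b[2]].astype(float).mean(2);B=im[b[1]:b[3],b[0]:b[2]].astype(float).mean(2)
        print(n,b,cv2.phaseCorrelate(A,B),abs(A-B).mean())
E
```

```text
17.85 [0.4545 0.5413 0.1996] [-0.2861 -0.7829  0.6101] [ 0.0171 -0.0222  0.0347]
part x,y -0.2826002627207894 0.6795178935880586
top (250, 150, 290, 202) ((-0.02682379393772294, -0.018711727897041897), 0.9949682547596328) 3.395192307692308
top (332, 150, 375, 205) ((0.5270297711247842, -0.011343616357343933), 0.9903083451623296) 3.201127554615927
side (273, 180, 337, 220) ((-0.03249363265223337, 0.026600168744860042), 1.01351499934897) 1.5291666666666668
side (300, 255, 378, 305) ((0.06126916470130084, -0.073457651273241), 0.9876093139620389) 1.5353846153846153
```

View pics/p11.png

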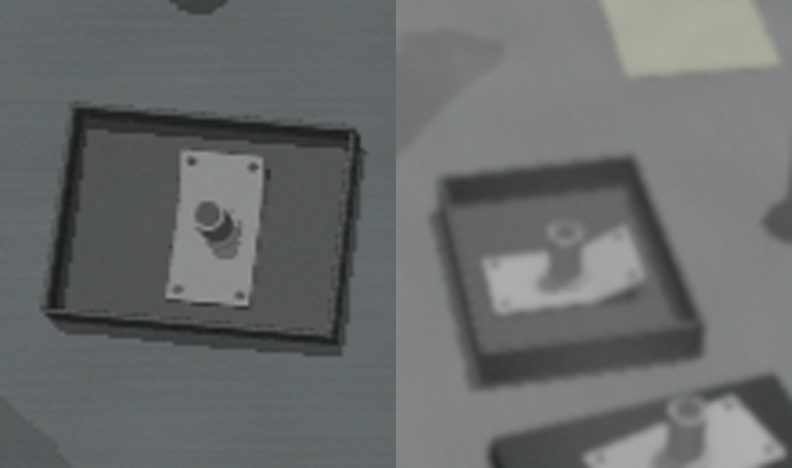

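View pics/p12.png

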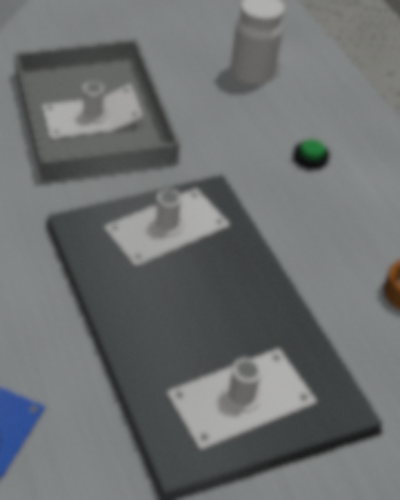

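The part lies flat in the tray with its neck upright, top crop neck at (208,215), clear of all the walls. Both good parts are in place, and the arm is well away.

```bash
python3 -c "
from plant import *
print(hand_in())"
```

```text
the job is handed in; nothing more can be done
None
```

I pressed the warped part (the middle one) down, let it fall back, and set it flat with its neck upright in the reject tray. I handed the job in at about 18 s.

- **Pressing:** I pushed the raised end right down with the closed fingertips. The force was 5–8 N with the tips at about 25 mm, and a picture showed the part rocked with its neck leaning. I held it for about 1 s, then let go. It fell back to its old pose.
- **Moving:** I gripped the neck across the part's width and lifted it level. I lowered it until it touched the tray floor with about 4 N, then released it.
- **Last checks:**
  - The pictures show the part flat, neck upright and clear of the tray walls, with the arm away from everything.
  - Both good parts are where they were, shifting less than 0.1 px against the first pictures.
  - One check disagreed: the top view gave a 0.5 px (about 1.5 mm) shift for the right-hand good part. The side view showed none for it, and the arm was not sent near it, so I took this as image noise.

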